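# Lay out a painting place: jar, paint pots, glue stick and pen

### The job

Lay out the painting place on the side table: stand the glass jar in the grey non-spill base, a paint pot in each of the two wells of the wooden block that are nearer that base, the glue stick in the well left over at the far end, and the black felt pen in the groove along the block. Everything stands upright and fully down in its place and the pen lies flat in the groove; set the glass jar down gently and do not let it drop. Leave the pumpkin, the stapler and the cat where they are.

Things in the scene. Friction and masses are not known exactly. Their poses are not given: they have to be found in the camera images.
- jar: empty clear glass jar, open at the top, 67 mm across and 84 mm high; straight round body to be gripped from outside. Origin: centre of its underside, z up. Stands on one of the tables at the start
- paint_pot_a: small round craft paint pot, closed with a white screw lid: a plain upright cylinder 37 mm across and 41 mm high. Origin: centre of its underside, z up. The two pots are the same size and interchangeable
- paint_pot_b: small round craft paint pot, closed with a white screw lid: a plain upright cylinder 37 mm across and 41 mm high. Origin: centre of its underside, z up. The two pots are the same size and interchangeable
- glue_stick: glue stick with a yellow cap, standing: round, 28 mm across, 96 mm high. Origin: centre of its underside, z up
- felt_pen: thick black twin-tip felt pen, lying flat: 141 mm long along its y, 18 mm across its x, 18 mm high (barrel 16 mm round, one cap 18 mm square so that it does not roll). Origin: under the middle of the pen, on the table, z up. Either way round in the groove is right
- jar_base: grey non-spill base for the jar, fixed to the side table: a round cup 114 mm across and 22 mm high with a round recess 73 mm wide, flared to 79 mm at the rim; the recess floor is 4 mm above the table. Origin: centre of its underside, z up. It stands beside one or the other end of the pot block
- pot_block: light wooden block, fixed, 116 (x) by 190 (y) by 26 mm high. Origin under its middle; x away from the robot, y left (turned a little), z up. Three equal wells, 43 mm wide, 3 mm bevel, at x = +32, y = +62, 0, -62 mm, floor 11 mm above the table. On the robot's side a pen groove, 22 mm wide, 168 mm long along y, middle at x = -33, y = 0 mm, floor 21 mm above the table. All rims 26 mm high
- pumpkin: orange pumpkin figurine, 34 mm across, 31 mm high; a bystander. Origin: centre of its underside
- stapler: teal stapler, 26 x 120 x 52 mm, long along its y; a bystander. Origin: centre of its underside
- cat: black cat figurine, 17 mm across, 28 mm high; a bystander. Origin: centre of its underside
Not all that is in view belongs to the job. Leave any green or purple look-alike of the paint_pot_a alone.

How it is judged:
By the outcome, as a careful person would: the job done as asked, in the order asked, and still so for the second after the job is handed in, with the robot touching nothing.
It also fails if it takes over 136 s, if anything falls off the work surface, if the arm or the gripper's body presses on something with over 40 N, if the wrist force passes 120 N, or if a joint passes its speed limit or range.

### The arm

A 6-joint arm with a two-finger parallel gripper is mounted at the origin on a cart in front of the work surface, level with it; the furniture and walls round the work are solid. World frame = base frame: x ahead of the robot, y to its left, z up, the work surface at z = 0. Lengths are in m, angles in rad, forces in N, time in s.
With the tool pointing down it reaches from about 0.35 to 0.85 m from the base axis. Payload 8.1 kg.
Tool frame: the origin (TCP) lies midway between the tips of the shut fingers; the grasp point (between the pads) lies 19 mm behind it; z points along the fingers, y is the line along which they close (so a half turn about z gives the same grasp; the last joint's range is limited). The gripper opens to 93 mm and grips with 3 to 60 N. Pads are 15 mm wide; open, the fingers measure 128 mm over their backs; the gripper's body (75 mm by 188 mm) begins 65 mm behind the grasp point.
Start: joints at [1.231, 0.13, 1.488, -0, 1.523, -0.085], TCP at [0.151, 0.581, 0.219] pointing down, gripper open.
Joint ranges: [-2.96, 2.96], [-0.89, 2.26], [0.02, 2.5], [-1.34, 4.48], [0, 2.73], [-2.66, 2.66]. Speed limits (rad/s): [2.39, 2.39, 2.79, 3.14, 3.14, 3.14].

### API

Orientations are given as a rotation vector (axis times angle).
In Python, from station import robot gives the robot as it stands.
- The arm moves only by the shell command python3 -m handwheel 'ROWS' [FORCE]. ROWS is JSON, a list that holds one entry, the list of rows, each a list of 5 numbers: the gripper command: -1 is shut, 1 is fully open, values between are in proportion, then the shift along the tool's x, y, z each as a share of 600 mm, from -1 to 1, then the turn about the tool's z as a share of 90 degrees, from -1 to 1. A call has 1 to 10 rows; each row shifts and turns the commanded pose from where the row before left it, along the tool's axes as they then stand; what a row does not reach is not made up. A row lasts 1/8 s, in which the tool goes at most 62.5 mm and 10.7 degrees, less where a joint would pass 70% of its speed; a pose out of reach is approached as far as the arm can. A call with a number of a shift or a turn outside -1 to 1 is refused whole. A call with a gripper value outside its range is refused whole. The fingers move at their own pace and stop on an object; FORCE is the grip in N (left out, the last holds). Time passes only in rows, so rows that do not move let the fingers close. It gives the time, the measured TCP pose, the force, the opening and the grip force at its end, in the units of the state.
- robot.state(): the state, without advancing time (a new reading comes with each control period).
- robot.capture(name): name is "scene" or "top"; returns (picture, depth): 400x640x3 uint8, blue, green, red; 400x640 float32, m along the optical axis (not along the pixel's ray), 0 where there is no reading.
- robot.calibration(name): a dict with "fx", "fy", "cx", "cy" (pixels), "k1" (the pictures are not rectified: a ray, as slopes to the right and down, at radius r is drawn at 1 + k1 r^2 times it, then the intrinsics apply), "R" (3x3) and "t" (3): a world point X has camera coordinates R X + t. Camera axes: x right, y down, z forward; pixel columns grow to the right and rows downward; lengths in m; the calibration is good to about 2 mm. A picture is of the moment at which its call begins. calibration takes no time and is no camera call.
- robot.sign_off(): hands the job in; it is judged then, once.
The state is a dict: "time": time; "joints": joint angles; "joint_vel": joint speeds; "effort": joint torques, N m; "tcp_pos": TCP position; "eef_rot": TCP orientation; "ft_force": force on the tool from outside, world axes, zero at the start; "moment": the same for the moment, N m; "opening": finger opening in m; "grip_force": force on a finger pad.
Only numpy, scipy, OpenCV 4.12 (cv2) and the standard library are available. Lean on these libraries where they do the work, as an engineer would, in place of code of your own. Each camera call takes 0.05 s, during which the arm holds its last target. There are 200 camera calls.

## Working session

There is one attempt and no reset: what is moved stays moved. The work goes in short steps, Python scripts to look and compute and a shell command to move; the robot and the scene stay as the last step left them, time stands still between calls to the robot, and variables do not carry over. Pictures are saved under pics/ and viewed, at most 18 in all, crops included, and the job is handed in when it is done.

```bash
mkdir -p pics; ls; python3 - <<'E'
from station import robot
import cv2,numpy as np
s=robot.state();print({k:np.round(v,3).tolist() for k,v in s.items()})
for n in("scene","top"):
    p,d=robot.capture(n);cv2.imwrite(f"pics/{n}0.png",p);np.save(f"{n}0.npy",d);c=robot.calibration(n);print(n,{k:np.round(v,4).tolist() for k,v in c.items()})
E
```

```text
pics
{'time': 0.0, 'joints': [1.231, 0.131, 1.489, 0.0, 1.523, -0.085], 'joint_vel': [0.001, 0.001, 0.001, -0.0, 0.001, 0.002], 'effort': [-0.001, -55.984, -49.175, 0.077, 0.035, -0.0], 'tcp_pos': [0.151, 0.58, 0.218], 'eef_rot': [-0.399, -3.116, 0.003], 'ft_force': [-0.077, 0.316, -0.276], 'moment': [-0.048, 0.015, 0.014], 'grip_force': 0.0, 'opening': 0.093}
scene {'fx': 364.0762, 'fy': 364.0762, 'cx': 320.1355, 'cy': 196.1587, 'k1': 0.0151, 'R': [[0.8973, -0.4415, -0.0018], [-0.3477, -0.7042, -0.6191], [0.2721, 0.5561, -0.7853]], 't': [-0.3856, 0.2757, 0.8535]}
top {'fx': 497.478, 'fy': 497.478, 'cx': 322.8796, 'cy': 192.786, 'k1': -0.1205, 'R': [[0.0178, -0.9995, -0.0259], [-0.9945, -0.015, -0.1036], [0.1032, 0.0276, -0.9943]], 't': [0.1091, 0.471, 1.2621]}
```

View pics/scene0.png

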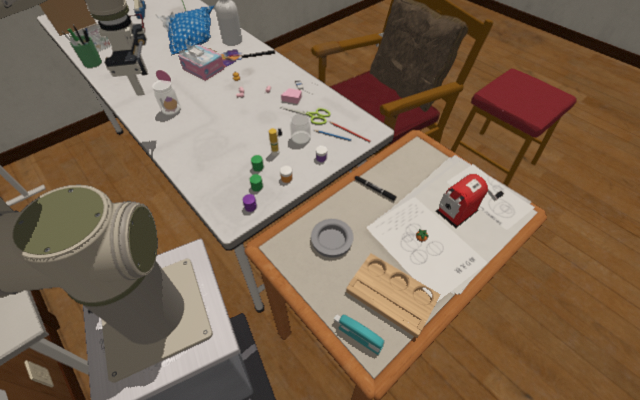

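View pics/top0.png

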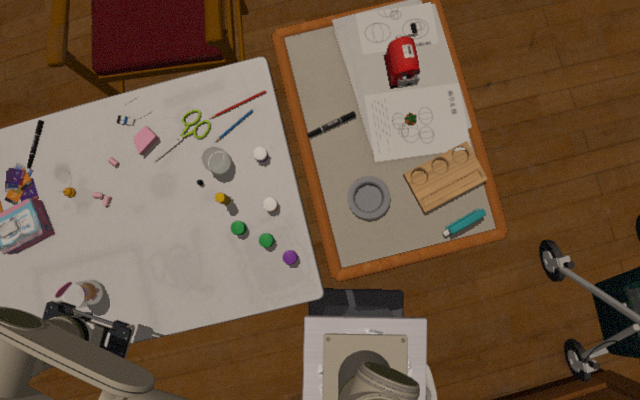

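The scene view shows the work table at left, with the jar at (300,127), glue at (274,139), white-lid pots at (321,152) and (286,173), and green and purple look-alikes. The side table at right has the base at (332,237), the block at (393,290), a pen at (375,187) and the stapler at (358,335). The top view has the base at (369,197), the block at (445,178), pens at (332,125) and (35,143), the jar at (217,162), pots at (261,153) and (270,205), and glue at (222,198). I'll zoom in on the ambiguous objects.

```bash
python3 - <<'E'
import cv2,numpy as np
s=cv2.imread('pics/scene0.png');t=cv2.imread('pics/top0.png')
r=lambda i,x,y,w,h,W,H:cv2.resize(i[y:y+h,x:x+w],(W,H),interpolation=cv2.INTER_CUBIC)
a=r(s,220,100,120,120,400,400);b=r(s,200,30,120,120,400,400)
cc=r(t,190,130,133,66,400,200); cc=r(t,190,130,120,150,320,400)
e=r(t,300,90,200,160,480,400)
e2=r(t,300,100,200,150,800,600)
cv2.imwrite('pics/c1.png',np.hstack([a,b])); cv2.imwrite('pics/c2.png',e2)
E
```

```text
(no output)
```

View pics/c1.png

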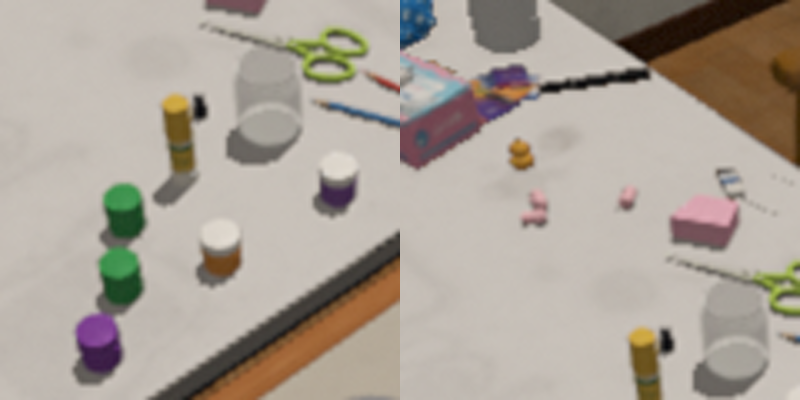

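View pics/c2.png

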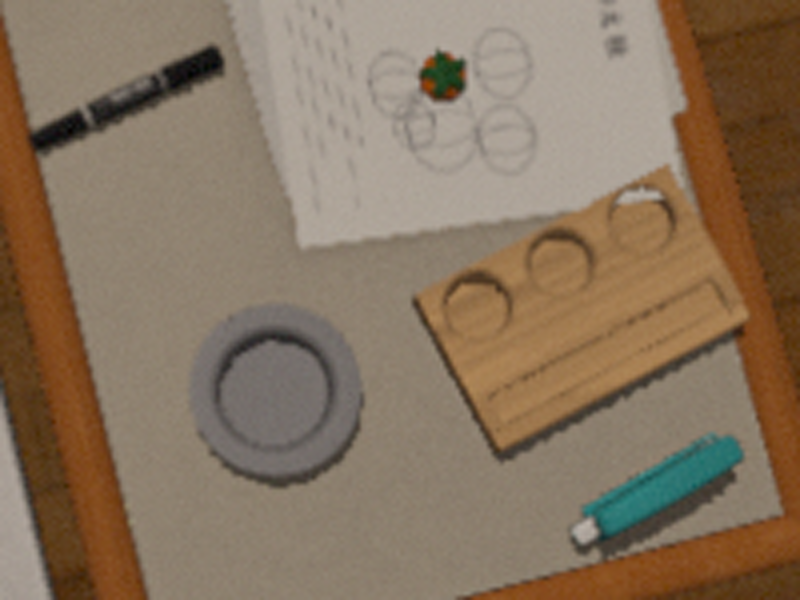

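The two wanted pots have white lids (one orange-sided, one purple-sided). The black cat stands just behind the glue stick. The target pen is the one on the side table, c2 (38,140)–(215,58), and the jar base is beside the left end of the block. Next I'll measure.

```bash
cat > h.py <<'E'
import numpy as np,cv2
from station import robot
def ray(n,uv):
    c=robot.calibration(n);R=np.array(c['R']);t=np.array(c['t'])
    p=np.atleast_2d(np.array(uv,float));q=(p-[c['cx'],c['cy']])/[c['fx'],c['fy']];x=q.copy()
    for _ in range(20): x=q/(1+c['k1']*(x**2).sum(1,keepdims=True))
    d=np.c_[x,np.ones(len(x))]@R; return -R.T@t,d
def onplane(n,uv,z):
    o,d=ray(n,uv); return o+d*((z-o[2])/d[:,2])[:,None]
def pt(n,uv,dep):
    o,d=ray(n,uv); return o+d*np.reshape(dep,(-1,1))
def proj(n,X):
    c=robot.calibration(n);x=np.atleast_2d(X)@np.array(c['R']).T+np.array(c['t']);x=x[:,:2]/x[:,2:]
    x=x*(1+c['k1']*(x**2).sum(1,keepdims=True));return x*[c['fx'],c['fy']]+[c['cx'],c['cy']]
E
python3 - <<'E'
from h import *
np.set_printoptions(precision=4,suppress=True)
d=np.load('top0.npy')
def z(u,v,r=2):
    w=d[v-r:v+r+1,u-r:u+r+1];w=w[w>0];return pt('top',[[u,v]],np.median(w)) if len(w) else None
for nm,u,v in [('tbl',240,180),('tbl2',150,200),('tbl3',290,210),('side',320,170),('side2',350,240),('side3',410,225),('edge',318,200),('paper',440,100),('basefloor',369,197),('potA',261,153),('potB',270,205),('glue',222,198),('jar',217,162),('block',425,193),('pen',332,125),('rimtbl',312,300),('green',238,228),('cat',200,183),('staple',465,222),('pump',410,119)]:
    print(nm,z(u,v,1))
h=cv2.cvtColor(cv2.imread('pics/top0.png'),cv2.COLOR_BGR2HSV)
for nm,u,v in [('potA',261,153),('glue',222,198),('base',352,197),('block',425,193),('pen',332,125),('jar',217,162),('tbl',240,180)]: print(nm,h[v,u])
E
```

```text
tbl [[0.5027 0.3393 0.0005]]
tbl2 [[ 0.4452  0.5845 -0.0001]]
tbl3 [[ 0.425   0.2036 -0.0015]]
side [[ 0.5328  0.1264 -0.002 ]]
side2 [[ 0.3488  0.0444 -0.0002]]
side3 [[ 0.3905 -0.1129 -0.0024]]
edge [[0.4525 0.1301 0.0004]]
paper [[ 0.7229 -0.1907  0.0207]]
basefloor [[ 0.4622 -0.004   0.0038]]
potA [[0.569  0.279  0.0405]]
potB [[0.4342 0.2516 0.0396]]
glue [[0.4451 0.3637 0.097 ]]
jar [[0.5499 0.4025 0.0056]]
block [[ 0.4727 -0.1477  0.025 ]]
pen [[0.6516 0.0962 0.0144]]
rimtbl [[ 0.1913  0.1409 -0.0001]]
green [[0.3736 0.3321 0.0417]]
cat [[0.4912 0.4432 0.017 ]]
staple [[ 0.3977 -0.2448  0.0512]]
pump [[ 0.6633 -0.1065  0.0442]]
potA [ 17  28 191]
glue [ 22 220 174]
base [ 13  22 105]
block [ 16 131 170]
pen [ 8 26 40]
jar [ 15  26 139]
tbl [ 15  27 170]
```

```bash
cat > m.py <<'E'
from h import *
np.set_printoptions(precision=4,suppress=True)
v,u=np.mgrid[0:400,0:640]
UV=np.c_[u.ravel(),v.ravel()]
def cloud(n,d):
    return pt(n,UV,d.ravel()).reshape(400,640,3)
def topfit(C,d,xy,z,tol=.006,r=.03):
    m=(d>0)&(abs(C[...,2]-z)<tol)&(np.hypot(C[...,0]-xy[0],C[...,1]-xy[1])<r)
    uv=np.argwhere(m)[:,::-1]
    return uv
E
python3 - <<'E'
from m import *
for n in('top','scene'):
    d=np.load(n+'0.npy');img=cv2.imread(f'pics/{n}0.png');C=cloud(n,d)
    for nm,xy,z in [('potA',(.569,.279),.041),('potB',(.434,.252),.041),('glue',(.445,.364),.096)]:
        uv=topfit(C,d,xy,z); 
        if len(uv)==0: print(n,nm,'none');continue
        P=onplane(n,uv,z);(c,r)=cv2.minEnclosingCircle(P[:,:2].astype(np.float32))
        print(n,nm,len(uv),P[:,:2].mean(0),np.array(c),r)
d=np.load('top0.npy');img=cv2.imread('pics/top0.png');H=cv2.cvtColor(img,cv2.COLOR_BGR2HSV)
# block
def big(m,box):
    k=np.zeros_like(m,np.uint8);x,y,w,h=box;k[y:y+h,x:x+w]=m[y:y+h,x:x+w]
    cs,_=cv2.findContours(k,cv2.RETR_EXTERNAL,cv2.CHAIN_APPROX_NONE);return max(cs,key=cv2.contourArea)[:,0,:]
hsv=H.astype(int)
c=big(((hsv[...,1]>75)).astype(np.uint8),(398,138,88,78))
P=onplane('top',c,.026)[:,:2].astype(np.float32);print('block',cv2.minAreaRect(P), cv2.boundingRect(c))
c=big((hsv[...,1]<40).astype(np.uint8)*(hsv[...,2]<118),(335,165,65,65)); 
P=onplane('top',c,.022)[:,:2].astype(np.float32);print('base',cv2.minEnclosingCircle(P),P.mean(0),cv2.boundingRect(c))
c=big((hsv[...,2]<75).astype(np.uint8),(307,105,52,35));
P=onplane('top',c,.012)[:,:2].astype(np.float32);print('pen',cv2.minAreaRect(P),cv2.boundingRect(c),[onplane('top',q,.012) for q in (c[c[:,0].argmin()],c[c[:,0].argmax()])])
t=img
r=lambda i,x,y,w,h,W,Hh:cv2.resize(i[y:y+h,x:x+w],(W,Hh),interpolation=cv2.INTER_CUBIC)
cv2.imwrite('pics/c3.png',np.hstack([r(t,190,135,50,75,400,600),r(cv2.imread('pics/scene0.png'),265,105,50,75,400,600)]))
E
```

```text
top potA 149 [0.5704 0.2825] [0.57   0.2822] 0.018320566043257713
top potB 157 [0.4378 0.2541] [0.4379 0.2541] 0.01857474446296692
top glue 86 [0.4483 0.3701] [0.4481 0.3702] 0.013134550303220749
scene potA 89 [0.57   0.2765] [0.5687 0.276 ] 0.02076476253569126
scene potB 101 [0.438  0.2467] [0.437  0.2457] 0.020793458446860313
scene glue 43 [0.4484 0.3633] [0.4469 0.3629] 0.014789837412536144
block ((0.5168538093566895, -0.2265712469816208), (0.143083393573761, 0.24134352803230286), 28.072004318237305) (403, 138, 83, 75)
base ((0.4579809904098511, -0.002562493085861206), 0.055694859474897385) [ 0.4594 -0.0016] (350, 177, 41, 43)
pen ((0.6525974273681641, 0.09816925972700119), (0.018961632624268532, 0.13965901732444763), 26.49778175354004) (307, 112, 49, 26) [array([[0.627 , 0.1622, 0.012 ]]), array([[0.6748, 0.0353, 0.012 ]])]
```

View pics/c3.png

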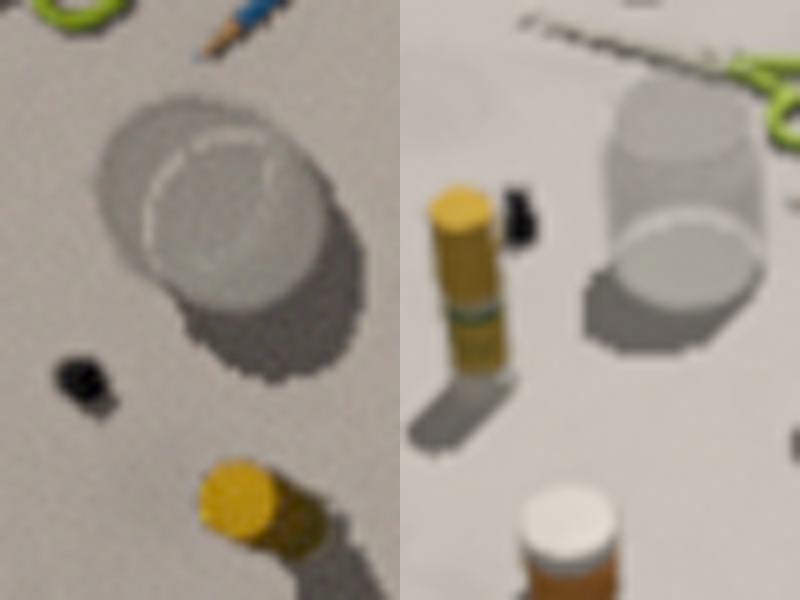

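```bash
python3 - <<'E'
from m import *
f=lambda l,z,n='top',o=(300,100),s=4:onplane(n,np.array(l,float)/s-.5+.5/s+np.array(o),z)[:,:2]
c=f([(415,298),(668,167),(748,313),(500,448)],.026);print('corners',c,c.mean(0),np.linalg.norm(np.roll(c,-1,0)-c,axis=1))
d=c[1]-c[0]+c[2]-c[3];print('yaw of block -y axis->',np.degrees(np.arctan2(-d[1],-d[0]))-90)
w=f([(477,304),(560,262),(642,220)],.026);print('wells',w,np.diff(w,axis=0))
print('base outer',f([(276,393)],.022),'recess',f([(275,391)],.022))
print('groove ends',f([(495,405),(718,292)],.026))
g=lambda l,z,n,o:onplane(n,np.array(l,float)/8-.5+1/16+np.array(o),z)[:,:2]
print('jar scene bottom',g([(687,255)],.003,'scene',(265,105)),'rim',g([(684,115)],.084,'scene',(265,105)))
print('jar top inner floor',g([(235,220)],.005,'top',(190,135)))
C=np.array([.547,.397,0]);a=np.linspace(0,2*np.pi,72)
for z in(.0,.084):
    Q=np.c_[C[0]+.0335*np.cos(a),C[1]+.0335*np.sin(a),0*a+z]
    for n,o in(('top',(190,135)),('scene',(265,105))):
        p=(proj(n,Q)-o+.5)*8;print(z,n,p.min(0),p.max(0))
s=robot.state();R=cv2.Rodrigues(np.array(s['eef_rot']))[0];print(R,s['tcp_pos'])
E
```

```text
corners [[ 0.521  -0.0914]
 [ 0.6107 -0.2586]
 [ 0.5147 -0.3099]
 [ 0.4243 -0.1464]] [ 0.5177 -0.2016] [0.1897 0.1088 0.1868 0.1113]
yaw of block -y axis-> 28.573245092287138
wells [[ 0.5177 -0.1317]
 [ 0.5462 -0.1862]
 [ 0.575  -0.2407]] [[ 0.0285 -0.0545]
 [ 0.0288 -0.0544]]
base outer [[ 0.4581 -0.0018]] recess [[ 0.4594 -0.0012]]
groove ends [[ 0.4521 -0.1433]
 [ 0.5282 -0.2902]]
jar scene bottom [[0.7039 0.3264]] rim [[0.6945 0.3227]]
jar top inner floor [[0.5498 0.3974]]
0.0 top [141.8025 133.1396] [337.976  330.0486]
0.0 scene [198.1914 217.1086] [357.9295 326.8543]
0.084 top [74.1263 83.736 ] [282.8137 293.3237]
0.084 scene [183.6412  59.3147] [352.5551 169.7777]
[[-0.9677  0.2521 -0.0006]
 [ 0.2521  0.9677 -0.0016]
 [ 0.0001 -0.0017 -1.    ]] [0.151  0.5801 0.2177]
```

```bash
python3 - <<'E'
import cv2
s=cv2.imread('pics/scene0.png');cv2.imwrite('pics/c4.png',cv2.resize(s[165:345,300:450],(667,800))[:600] if 0 else cv2.resize(s[170:340,300:450],(529,600),interpolation=cv2.INTER_CUBIC))
E
```

```text
(no output)
```

View pics/c4.png

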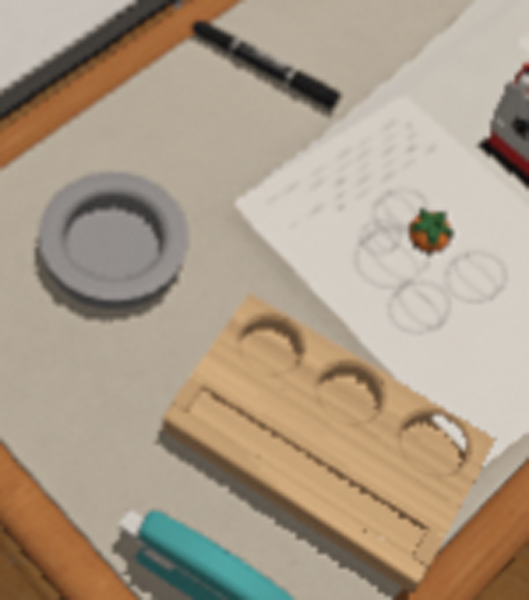

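```bash
python3 -m handwheel '[[[0.9,0,0,0,-0.081],[0.9,0,0,0,-0.081],[1,-0.09,0,0,0],[1,-0.09,0,0,0],[1,-0.09,0,0,0],[1,-0.09,-0.08,0,0],[1,-0.09,-0.08,0,0],[1,-0.09,-0.08,0,0],[1,-0.09,-0.06,0,0],[1,0,0,0,0]]]' 30; python3 -c "
from h import *
s=robot.state();print(cv2.Rodrigues(np.array(s['eef_rot']))[0].round(4),s['tcp_pos'],s['opening'],s['time'])"
```

```text
time: 1.35
tcp_pos: [0.5086, 0.4176, 0.2177]
eef_rot: [-0.01, -3.141, 0.002]
ft_force: [-0.1, 0.7, -0.2]
opening: 0.0928
grip_force: 0.0
[[-1.0e+00  6.1e-03 -2.0e-04]
 [ 6.1e-03  1.0e+00 -1.6e-03]
 [ 2.0e-04 -1.6e-03 -1.0e+00]] [0.5085995  0.41760612 0.21770751] 0.092808595733015 1.35
```

The crop confirms the base at c4 (114,237), wells at (271,345), (350,392), (434,443), and the pen from (198,27) to (335,100), with no other pen near it. I'll cross-check these numbers and work out the move to the jar.

```bash
python3 - <<'E'
from m import *
f=lambda l,z:onplane('scene',(np.array(l,float)+.5)/3.5275-.5+np.array([300,170]),z)[:,:2]
w=f([(271,345),(350,392),(434,443)],.026);print(w,np.diff(w,axis=0))
print('base',f([(114,236)],.022)); p=f([(198,27),(335,100)],.012);print('pen',p,p.mean(0))
p=onplane('top',[(309.2,134.6),(353.5,114.2)],.012)[:,:2];print('pen top',p,p.mean(0))
c=f([(248,296),(495,438),(422,576),(168,414)],.026);print(c,c.mean(0))
E
```

```text
[[ 0.5175 -0.1363]
 [ 0.5471 -0.1902]
 [ 0.5766 -0.2451]] [[ 0.0296 -0.0539]
 [ 0.0295 -0.0549]]
base [[ 0.4613 -0.0065]]
pen [[0.6251 0.1532]
 [0.6861 0.0347]] [0.6556 0.094 ]
pen top [[0.6254 0.1563]
 [0.6824 0.0393]] [0.6539 0.0978]
[[ 0.5231 -0.0959]
 [ 0.615  -0.2601]
 [ 0.5181 -0.3126]
 [ 0.4282 -0.1495]] [ 0.5211 -0.2045]
```

```bash
python3 -m handwheel '[[[1,-0.035,-0.020,0,0],[1,-0.034,-0.020,0,0],[1,0,0,0.08,0],[1,0,0,0.08,0],[1,0,0,0,0]]]'
```

```text
time: 1.98
tcp_pos: [0.5438, 0.3953, 0.1171]
eef_rot: [0.0, -3.133, 0.008]
ft_force: [-0.2, -0.1, -0.1]
opening: 0.0931
grip_force: 0.0
```

```bash
python3 -m handwheel '[[[1,-0.008,0.002,0.066,0],[1,0,0,0.066,0],[1,0,0,0,0],[1,0,0,0,0]]]'; python3 - <<'E'
from h import *
p,d=robot.capture('top');cv2.imwrite('pics/j1.png',cv2.resize(p[110:230,150:310],(800,600),interpolation=cv2.INTER_CUBIC))
E
```

```text
time: 2.48
tcp_pos: [0.5531, 0.3995, 0.0467]
eef_rot: [0.0, 3.139, 0.003]
ft_force: [-0.8, 0.1, 0.8]
opening: 0.0932
grip_force: 0.0
```

View pics/j1.png

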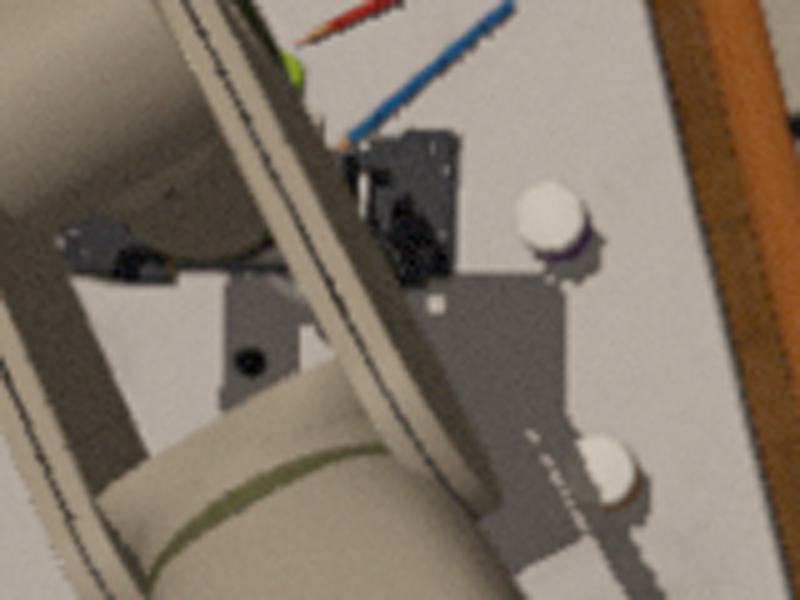

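The view shows the fingers straddling the jar position, with the jar itself hidden. The pots, at (552,217) and (600,470), are untouched. I'll trim the position and close.

```bash
python3 -m handwheel '[[[1,0.004,-0.008,0.012,0],[1,0,0,0,0],[-1,0,0,0,0],[-1,0,0,0,0],[-1,0,0,0,0],[-1,0,0,0,0],[-1,0,0,0,0],[-1,0,0,0,0]]]' 25; python3 -c "
from station import robot
s=robot.state();print(s['tcp_pos'],s['joints'])"
```

```text
time: 3.52
tcp_pos: [0.5492, 0.3939, 0.0364]
eef_rot: [0.0, 3.141, 0.0]
ft_force: [-0.2, 0.8, 0.6]
opening: 0.0658
grip_force: 25.0
[0.54918127 0.39385937 0.03639316] [ 5.46253406e-01  4.72461784e-01  1.41904856e+00  1.39026643e-04
  1.24972430e+00 -1.02430247e+00]
```

```bash
python3 -m handwheel '[[[-1,0,0,-0.03,0],[-1,0,0,-0.08,0],[-1,0,0,-0.08,0],[-1,0.01,-0.05,0,0],[-1,0.02,-0.08,0,0],[-1,0.02,-0.08,0,0],[-1,0.02,-0.08,0,0],[-1,0.02,-0.08,0,0],[-1,0.02,-0.08,0,0],[-1,0.02,-0.08,0,0]]]'; python3 -m handwheel '[[[-1,0.018,-0.08,0,0],[-1,0,-0.04,0,0],[-1,0,0,0,0],[-1,0,0,0,0]]]'
```

```text
time: 4.78
tcp_pos: [0.4706, 0.0742, 0.1515]
eef_rot: [0.0, 3.14, -0.0]
ft_force: [0.9, -0.5, 0.5]
opening: 0.0661
grip_force: 25.0
time: 5.28
tcp_pos: [0.4604, 0.0042, 0.1509]
eef_rot: [0.001, 3.141, 0.0]
ft_force: [0.4, 0.4, -0.9]
opening: 0.0661
grip_force: 25.0
```

```bash
python3 -m handwheel '[[[-1,0,-0.014,0.04,0],[-1,0,0,0.05,0],[-1,0,0,0.045,0],[-1,0,0,0,0],[-1,0,0,0,0]]]'; python3 - <<'E'
from h import *
p,d=robot.capture('scene');q,d=robot.capture('top')
cv2.imwrite('pics/j2.png',np.hstack([cv2.resize(p[170:290,280:380],(400,480),interpolation=cv2.INTER_CUBIC),cv2.resize(q[140:260,320:420],(400,480),interpolation=cv2.INTER_CUBIC)]))
E
```

```text
time: 5.9
tcp_pos: [0.4608, -0.0041, 0.0703]
eef_rot: [-0.001, 3.141, -0.0]
ft_force: [-0.0, 0.7, -0.1]
opening: 0.0659
grip_force: 25.0
```

View pics/j2.png

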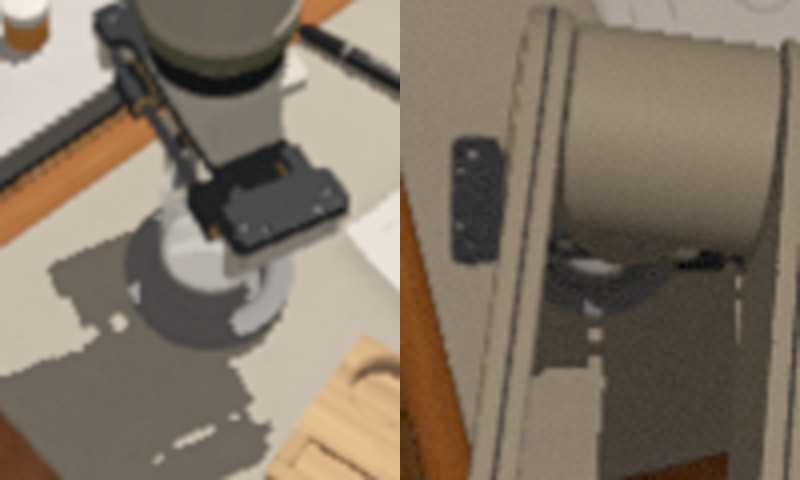

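The jar hangs over the base at left panel (205,250), looking roughly centred. I'll lower it in small steps and watch the force.

```bash
python3 -m handwheel '[[[-1,0,0,0.009,0],[-1,0,0,0.009,0],[-1,0,0,0,0],[-1,0,0,0,0]]]';python3 -m handwheel '[[[-1,0,0,0.007,0],[-1,0,0,0.007,0],[-1,0,0,0,0],[-1,0,0,0,0]]]'
```

```text
time: 6.5
tcp_pos: [0.4601, -0.0047, 0.0584]
eef_rot: [-0.001, -3.141, -0.0]
ft_force: [1.1, -0.7, -0.9]
opening: 0.0659
grip_force: 25.0
time: 7.0
tcp_pos: [0.4601, -0.0047, 0.05]
eef_rot: [-0.0, -3.141, -0.0]
ft_force: [0.1, 0.2, -0.6]
opening: 0.0655
grip_force: 25.0
```

```bash
python3 -m handwheel '[[[-1,0,0,0.004,0],[-1,0,0,0.004,0],[-1,0,0,0.004,0],[-1,0,0,0,0],[-1,0,0,0,0]]]';python3 -m handwheel '[[[-1,0,0,0.003,0],[-1,0,0,0,0],[-1,0,0,0,0]]]'
```

```text
time: 7.62
tcp_pos: [0.4602, -0.0047, 0.0428]
eef_rot: [-0.001, -3.142, -0.0]
ft_force: [0.2, -0.2, -0.1]
opening: 0.0661
grip_force: 25.0
time: 8.0
tcp_pos: [0.4602, -0.0047, 0.041]
eef_rot: [-0.0, -3.142, 0.0]
ft_force: [-0.4, 1.1, -0.6]
opening: 0.0658
grip_force: 25.0
```

```bash
python3 -m handwheel '[[[-1,0,0,0.0015,0],[-1,0,0,0,0],[-1,0,0,0,0]]]';python3 -m handwheel '[[[-1,0,0,0.001,0],[-1,0,0,0,0],[-1,0,0,0,0]]]'
```

```text
time: 8.38
tcp_pos: [0.4603, -0.0047, 0.0403]
eef_rot: [0.0, 3.141, 0.0]
ft_force: [0.8, 0.8, 1.4]
opening: 0.0656
grip_force: 25.0
time: 8.75
tcp_pos: [0.4605, -0.0047, 0.0403]
eef_rot: [0.0, 3.141, -0.0]
ft_force: [-3.1, 0.9, 7.9]
opening: 0.0656
grip_force: 25.0
```

```bash
python3 -m handwheel '[[[0.3,0,0,0,0],[0.3,0,0,0,0],[0.5,0,0,0,0],[1,0,0,0,0],[1,0,0,-0.03,0],[1,0,0,-0.08,0],[1,0,0,-0.08,0],[1,0,0.04,-0.02,0],[1,0.0,0.08,0,0],[1,0,0.08,0,0]]]';python3 -m handwheel '[[[0,0,0.07,0,-0.1],[0,0,0.06,0,-0.1],[0,0,0.04,0,-0.1],[0,0,0.03,0,-0.1],[0,0,0,0,-0.1],[0,0,0,0,-0.1],[0,0,0,0,-0.1],[0,0,0,0,-0.1],[0,0,0,0,0]]]'
python3 - <<'E'
from h import *
p,d=robot.capture('scene')
cv2.imwrite('pics/j3.png',np.hstack([cv2.resize(p[180:280,280:380],(400,400),interpolation=cv2.INTER_CUBIC),cv2.resize(p[100:220,230:350],(400,400),interpolation=cv2.INTER_CUBIC)]))
s=robot.state();print(cv2.Rodrigues(np.array(s['eef_rot']))[0].round(3),s['joints'])
E
```

```text
time: 10.0
tcp_pos: [0.4603, 0.1163, 0.1658]
eef_rot: [0.003, 3.141, 0.0]
ft_force: [0.1, 0.4, -0.4]
opening: 0.093
grip_force: 0.0
time: 11.12
tcp_pos: [0.4389, 0.2317, 0.1653]
eef_rot: [1.845, -2.543, -0.0]
ft_force: [0.5, -1.1, -0.2]
opening: 0.0463
grip_force: 0.0
[[-0.313 -0.95  -0.   ]
 [-0.95   0.313 -0.   ]
 [ 0.     0.    -1.   ]] [ 3.82349271e-01 -1.21336680e-01  1.83865594e+00 -2.67494582e-05
  1.42465846e+00 -2.44127340e+00]
```

View pics/j3.png

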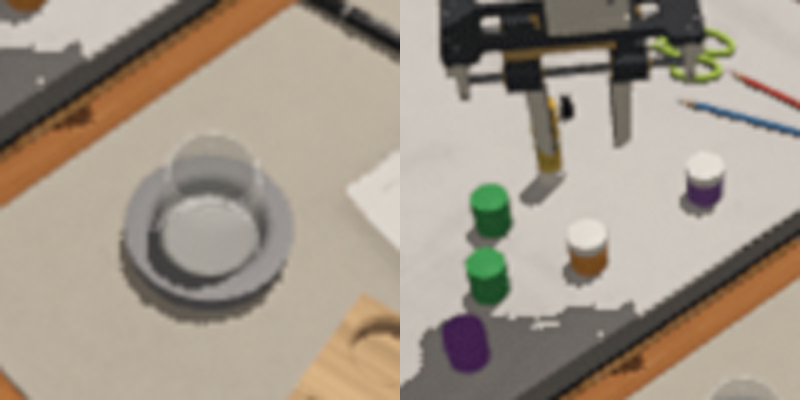

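The jar stands upright in its base at left panel (210,220). The pots are unmoved. I'll turn the tool to the block's axis, so pick and place share one yaw, and go to pot B.

```bash
python3 -m handwheel '[[[0.3,0,0,0,0.1],[0.3,0,0,0,0.106],[0.3,0,0,0,0.106],[0.3,0,0,0,0.106],[0.3,0,0,0,0.106],[0.3,0,0,0,0.106],[0.3,0,0,0,0.106],[0.3,0,0,0,0.106],[0.3,0,0,0,0.106],[0.3,0,0,0,0.106]]]';python3 -m handwheel '[[[0.3,0,0,0,0.106],[0.3,0,0,0,0.106],[0.3,0,0,0,0.106],[0.3,0,0,0,0.106],[0.3,0,0,0,0.0],[0.3,0,0,0,0]]]'
cat > go.py <<'E'
import sys
from h import *
X=np.array([float(a) for a in sys.argv[1:4]]);yaw=float(sys.argv[4]) if len(sys.argv)>4 else None
s=robot.state();R=cv2.Rodrigues(np.array(s['eef_rot']))[0]
y=np.degrees(np.arctan2(R[1,1],R[0,1]));print('yaw',round(y,2),'shares',(R.T@(X-s['tcp_pos'])/.6).round(4))
E
python3 go.py .4378 .2505 .022
```

```text
time: 12.42
tcp_pos: [0.439, 0.2317, 0.1654]
eef_rot: [-0.638, -3.076, 0.0]
ft_force: [0.7, -0.3, -0.6]
opening: 0.0607
grip_force: 0.0
time: 13.18
tcp_pos: [0.439, 0.2317, 0.1655]
eef_rot: [-1.592, -2.708, 0.0]
ft_force: [-0.1, 0.5, 0.2]
opening: 0.0604
grip_force: 0.0
yaw 29.09 shares [0.0283 0.0135 0.2392]
```

```bash
python3 -m handwheel '[[[0.3,0.014,0.007,0.04,0.01],[0.3,0.014,0.0065,0.07,0],[0.3,0,0,0.07,0],[0.3,0,0,0.04,0],[0.3,0,0,0.018,0],[0.3,0,0,0,0],[0.3,0,0,0,0]]]';python3 go.py .4378 .2505 .022
python3 - <<'E'
from h import *
p,d=robot.capture('scene');q,d=robot.capture('top')
cv2.imwrite('pics/p1.png',np.hstack([cv2.resize(p[110:230,230:350],(400,400),interpolation=cv2.INTER_CUBIC),cv2.resize(q[140:260,200:320],(400,400),interpolation=cv2.INTER_CUBIC)]))
E
```

```text
time: 14.05
tcp_pos: [0.4392, 0.2508, 0.0241]
eef_rot: [1.615, 2.693, 0.003]
ft_force: [0.1, 0.2, -0.3]
opening: 0.0602
grip_force: 0.0
yaw 28.08 shares [ 0.0006 -0.0023  0.0035]
```

View pics/p1.png

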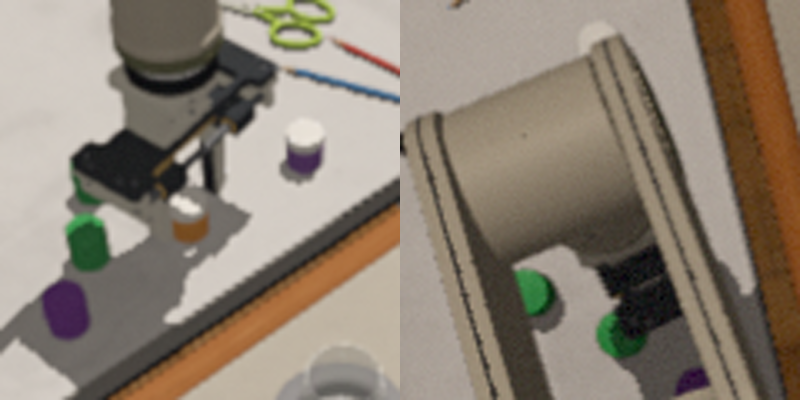

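The orange-sided pot sits between the fingers at left panel (188,215). I'll close and carry it.

```bash
python3 -m handwheel '[[[-1,0,-0.002,0.002,0],[-1,0,0,0,0],[-1,0,0,0,0],[-1,0,0,0,0],[-1,0,0,0,0],[-1,0,0,-0.04,0],[-1,0,0,-0.09,0],[-1,0,0,-0.09,0],[-1,-0.04,-0.01,-0.02,0],[-1,-0.08,-0.02,0,0]]]' 20;python3 go.py .4378 .2505 .022;python3 -m handwheel '[[[-1,-0.09,-0.023,0,0],[-1,-0.09,-0.023,0,0],[-1,-0.09,-0.023,0,0],[-1,-0.09,-0.023,0,0],[-1,-0.09,-0.023,0,0],[-1,-0.08,-0.022,0,0],[-1,-0.06,-0.022,0,0],[-1,0,0,0,0],[-1,0,0,0,0]]]'; python3 go.py .5467 -.1882 .08
```

```text
time: 15.4
tcp_pos: [0.456, 0.1784, 0.1676]
eef_rot: [1.612, 2.694, 0.005]
ft_force: [0.5, -0.2, -1.2]
opening: 0.0364
grip_force: 20.0
yaw 28.23 shares [0.1203 0.0291 0.2426]
time: 16.52
tcp_pos: [0.537, -0.179, 0.165]
eef_rot: [-1.617, -2.692, -0.0]
ft_force: [-0.1, -0.5, -1.5]
opening: 0.0366
grip_force: 20.0
yaw 28.04 shares [-0.0213  0.0071  0.1417]
```

```bash
python3 -m handwheel '[[[-1,-0.021,0.007,0.04,0],[-1,0,0,0.06,0],[-1,0,0,0.04,0],[-1,0,0,0,0],[-1,0,0,0,0]]]'; python3 go.py .5467 -.1882 .055;python3 - <<'E'
from h import *
p,d=robot.capture('scene')
cv2.imwrite('pics/p2.png',cv2.resize(p[190:340,300:450],(600,600),interpolation=cv2.INTER_CUBIC))
E
```

```text
time: 17.15
tcp_pos: [0.5477, -0.188, 0.0828]
eef_rot: [1.614, 2.694, 0.0]
ft_force: [0.6, 0.3, -0.4]
opening: 0.0365
grip_force: 20.0
yaw 28.12 shares [ 0.0005 -0.0016  0.0463]
```

View pics/p2.png

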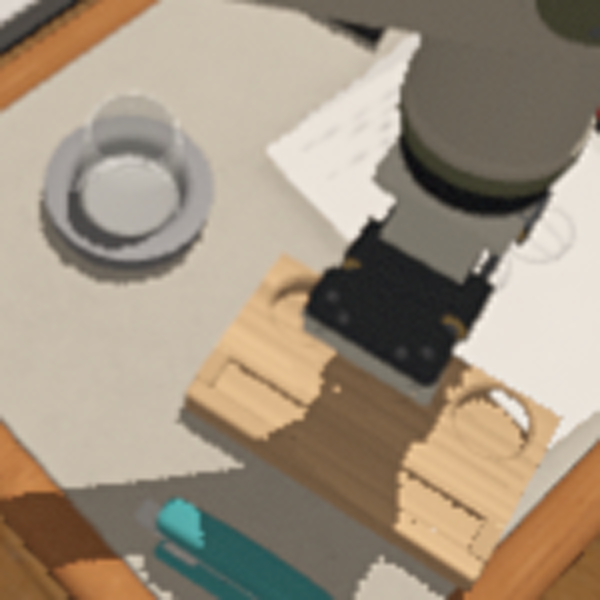

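The gripper body hides the pot at (400,310), over the middle well. I'll lower by force feel; contact above z≈0.045 would mean it's on the rim.

```bash
python3 -m handwheel '[[[-1,0,-0.0016,0.03,0],[-1,0,0,0.015,0],[-1,0,0,0.012,0],[-1,0,0,0.005,0],[-1,0,0,0,0],[-1,0,0,0,0]]]'; python3 go.py .5467 -.1882 .034
```

```text
time: 17.95
tcp_pos: [0.5465, -0.1893, 0.0448]
eef_rot: [1.616, 2.693, 0.0]
ft_force: [-0.9, -1.0, -1.6]
opening: 0.0364
grip_force: 20.0
yaw 28.06 shares [0.0014 0.0011 0.0179]
```

```bash
python3 -m handwheel '[[[-1,0,0,0.008,0],[-1,0,0,0.006,0],[-1,0,0,0,0],[-1,0,0,0,0]]]'; python3 -m handwheel '[[[-1,0,0,0.003,0],[-1,0,0,0,0],[-1,0,0,0,0]]]'
```

```text
time: 18.45
tcp_pos: [0.5462, -0.1891, 0.0359]
eef_rot: [-1.617, -2.694, 0.0]
ft_force: [0.7, 0.4, -0.2]
opening: 0.0366
grip_force: 20.0
time: 18.82
tcp_pos: [0.5462, -0.1891, 0.0341]
eef_rot: [-1.617, -2.694, 0.0]
ft_force: [1.3, 0.6, -0.7]
opening: 0.0368
grip_force: 20.0
```

```bash
python3 -m handwheel '[[[-1,0,0,0.002,0],[-1,0,0,0,0],[0.3,0,0,0,0],[0.3,0,0,0,0],[0.3,0,0,-0.03,0],[0.3,0,0,-0.09,0],[0.3,0,0,-0.09,0],[0.3,0.03,0.02,-0.01,0],[0.3,0.08,0.048,0,0],[0.3,0.08,0.048,0,0]]]'; python3 -m handwheel '[[[0.3,0.08,0.048,0,0],[0.3,0.08,0.048,0,0],[0.3,0.08,0.048,0,0],[0.3,0.08,0.048,0,0],[0.3,0.08,0.048,0,0],[0.3,0.08,0.048,0,0],[0.3,0.07,0.0,0,0],[0.3,0,0,0,0],[0.3,0,0,0,0]]]'; python3 go.py .5695 .280 .022
```

```text
time: 20.08
tcp_pos: [0.5537, -0.0542, 0.1654]
eef_rot: [1.618, 2.692, 0.001]
ft_force: [1.1, -0.0, -0.4]
opening: 0.0608
grip_force: 0.0
time: 21.2
tcp_pos: [0.5509, 0.3166, 0.1649]
eef_rot: [1.616, 2.694, -0.001]
ft_force: [-0.3, -1.2, -0.4]
opening: 0.0604
grip_force: 0.0
yaw 28.1 shares [-0.0684 -0.0013  0.2382]
```

```bash
python3 -m handwheel '[[[0.3,-0.068,-0.001,0.02,0],[0.3,0,0,0.09,0],[0.3,0,0,0.07,0],[0.3,0,0,0.04,0],[0.3,0,0,0.018,0],[0.3,0,0,0,0],[0.3,0,0,0,0]]]';python3 go.py .5695 .280 .022
python3 - <<'E'
from h import *
p,d=robot.capture('scene');cv2.imwrite('pics/p3.png',np.hstack([cv2.resize(p[100:220,250:370],(400,400),interpolation=cv2.INTER_CUBIC),cv2.resize(p[230:350,330:450],(400,400),interpolation=cv2.INTER_CUBIC)]))
E
```

```text
time: 22.08
tcp_pos: [0.5711, 0.2806, 0.0239]
eef_rot: [1.616, 2.692, 0.003]
ft_force: [-0.1, -0.4, -0.3]
opening: 0.0607
grip_force: 0.0
yaw 28.04 shares [ 0.0004 -0.0029  0.0032]
```

View pics/p3.png

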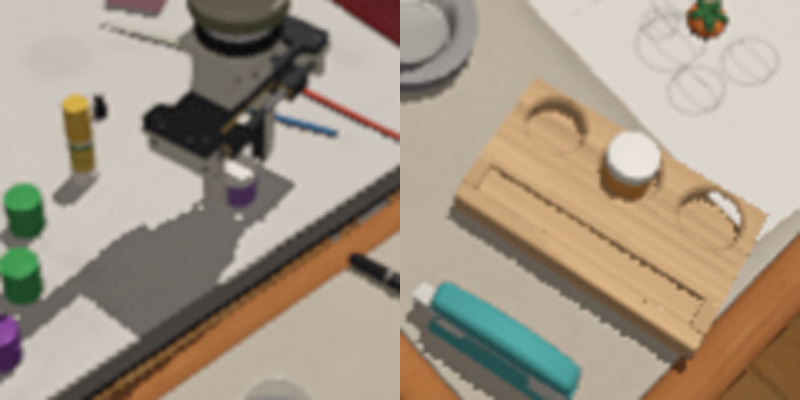

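The orange pot is down in the middle well (right panel 633,165). The purple-sided pot is between the fingers (240,185). I'll grip and carry it.

```bash
python3 -m handwheel '[[[-1,0,-0.002,0.002,0],[-1,0,0,0,0],[-1,0,0,0,0],[-1,0,0,0,0],[-1,0,0,0,0],[-1,0,0,-0.04,0],[-1,0,0,-0.09,0],[-1,0,0,-0.09,0],[-1,-0.04,-0.03,-0.02,0],[-1,-0.08,-0.057,0,0]]]' 20;python3 -m handwheel '[[[-1,-0.08,-0.057,0,0],[-1,-0.08,-0.057,0,0],[-1,-0.08,-0.057,0,0],[-1,-0.08,-0.057,0,0],[-1,-0.07,-0.05,0,0],[-1,-0.05,-0.036,0,0],[-1,0,0,0,0],[-1,0,0,0,0]]]'; python3 go.py .5175 -.134 .08
```

```text
time: 23.38
tcp_pos: [0.5575, 0.1926, 0.167]
eef_rot: [1.611, 2.694, 0.004]
ft_force: [0.5, -0.8, -0.5]
opening: 0.0365
grip_force: 20.0
time: 24.38
tcp_pos: [0.5144, -0.1293, 0.1646]
eef_rot: [-1.617, -2.693, -0.0]
ft_force: [0.6, 0.2, -1.0]
opening: 0.0364
grip_force: 20.0
yaw 28.04 shares [-0.0095  0.0009  0.1411]
```

```bash
python3 -m handwheel '[[[-1,-0.0095,0.0005,0.08,0],[-1,0,0,0.07,0],[-1,0,0,0.03,0],[-1,0,0,0.014,0],[-1,0,0,0,0],[-1,0,0,0,0]]]'; python3 go.py .5171 -.1344 .034
```

```text
time: 25.12
tcp_pos: [0.5189, -0.135, 0.0503]
eef_rot: [1.615, 2.692, 0.001]
ft_force: [-0.3, 0.1, 0.4]
opening: 0.0366
grip_force: 20.0
yaw 28.07 shares [ 0.0023 -0.0022  0.0272]
```

```bash
python3 -m handwheel '[[[-1,0.002,-0.002,0.009,0],[-1,0,0,0.005,0],[-1,0,0,0,0]]]';python3 -m handwheel '[[[-1,0,0,0.006,0],[-1,0,0,0.004,0],[-1,0,0,0,0],[-1,0,0,0,0]]]'
```

```text
time: 25.5
tcp_pos: [0.5155, -0.1341, 0.0398]
eef_rot: [-1.616, -2.693, 0.0]
ft_force: [0.3, 0.6, -0.3]
opening: 0.0363
grip_force: 20.0
time: 26.0
tcp_pos: [0.5159, -0.1342, 0.0341]
eef_rot: [-1.617, -2.694, 0.0]
ft_force: [0.2, 1.2, -0.9]
opening: 0.0367
grip_force: 20.0
```

```bash
python3 -m handwheel '[[[-1,0,0,0.002,0],[-1,0,0,0,0],[0.3,0,0,0,0],[0.3,0,0,0,0],[0.3,0,0,-0.03,0],[0.3,0,0,-0.09,0],[0.3,0,0,-0.09,0],[0.3,0.03,0.01,-0.01,0],[0.3,0.08,0.03,0,0],[0.3,0.08,0.03,0,0]]]'; python3 -m handwheel '[[[0.3,0.08,0.03,0,0],[0.3,0.08,0.03,0,0],[0.3,0.08,0.03,0,0],[0.3,0.08,0.03,0,0],[0.3,0.08,0.03,0,0],[0.3,0.08,0.03,0,0],[0.3,0.06,0.02,0,0],[0.3,0.04,0.02,0,0],[0.3,0,0,0,0],[0.3,0,0,0,0]]]'; python3 go.py .448 .367 .04
```

```text
time: 27.25
tcp_pos: [0.4988, -0.0125, 0.1654]
eef_rot: [1.618, 2.692, 0.001]
ft_force: [1.0, 0.1, -0.2]
opening: 0.0605
grip_force: 0.0
time: 28.5
tcp_pos: [0.4517, 0.3549, 0.1648]
eef_rot: [-1.616, -2.694, 0.001]
ft_force: [-0.3, -0.0, -0.1]
opening: 0.0605
grip_force: 0.0
yaw 28.08 shares [0.0208 0.0042 0.2079]
```

```bash
python3 -m handwheel '[[[0.3,0.02,0.003,0.0,0],[0.3,0,0,0.02,0],[0.3,0,0,0.07,0],[0.3,0,0,0.07,0],[0.3,0,0,0.04,0],[0.3,0,0,0,0],[0.3,0,0,0,0]]]';python3 go.py .448 .367 .04
python3 - <<'E'
from h import *
p,d=robot.capture('scene');cv2.imwrite('pics/p4.png',np.hstack([cv2.resize(p[90:210,220:340],(400,400),interpolation=cv2.INTER_CUBIC),cv2.resize(p[230:350,330:450],(400,400),interpolation=cv2.INTER_CUBIC)]))
E
```

```text
time: 29.38
tcp_pos: [0.4486, 0.367, 0.0458]
eef_rot: [1.617, 2.693, 0.001]
ft_force: [-0.8, -0.6, -0.6]
opening: 0.0603
grip_force: 0.0
yaw 28.05 shares [ 0.0005 -0.0009  0.0097]
```

View pics/p4.png

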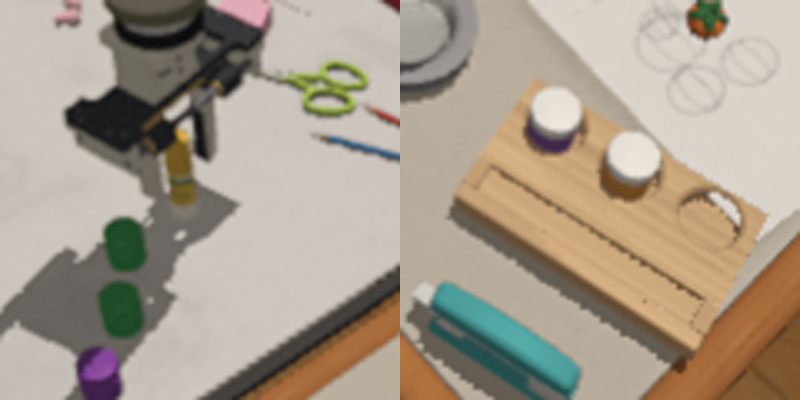

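Both pots are seated (right panel 555,118 and 633,165), and the glue is between the fingers (180,170).

```bash
python3 -m handwheel '[[[-1,0,0,0.003,0],[-1,0,0,0,0],[-1,0,0,0,0],[-1,0,0,0,0],[-1,0,0,0,0],[-1,0,0,0,0],[-1,0,0,-0.04,0],[-1,0,0,-0.09,0],[-1,0,0,-0.08,0],[-1,-0.05,-0.015,0,0]]]' 20;python3 -m handwheel '[[[-1,-0.09,-0.027,0,0],[-1,-0.09,-0.027,0,0],[-1,-0.09,-0.027,0,0],[-1,-0.09,-0.027,0,0],[-1,-0.09,-0.027,0,0],[-1,-0.09,-0.027,0,0],[-1,-0.09,-0.027,0,0],[-1,-0.09,-0.027,0,0],[-1,-0.09,-0.027,0,0],[-1,-0.09,-0.027,0,0]]]'; python3 -m handwheel '[[[-1,-0.04,-0.01,0,0],[-1,0,0,0,0],[-1,0,0,0,0]]]';python3 go.py .5753 -.2438 .08
```

```text
time: 30.68
tcp_pos: [0.4565, 0.3387, 0.1747]
eef_rot: [1.612, 2.692, 0.013]
ft_force: [0.4, 0.2, -1.5]
opening: 0.0275
grip_force: 20.0
time: 31.92
tcp_pos: [0.5652, -0.2184, 0.1689]
eef_rot: [-1.617, -2.693, -0.0]
ft_force: [0.4, 0.2, 0.1]
opening: 0.0271
grip_force: 20.0
time: 32.3
tcp_pos: [0.571, -0.2398, 0.1687]
eef_rot: [-1.616, -2.693, -0.0]
ft_force: [0.7, 0.0, -0.4]
opening: 0.0272
grip_force: 20.0
yaw 28.07 shares [-0.0094  0.0032  0.1479]
```

```bash
python3 -m handwheel '[[[-1,-0.0094,0.002,0.08,0],[-1,0,0,0.06,0],[-1,0,0,0.02,0],[-1,0,0,0.01,0],[-1,0,0,0,0],[-1,0,0,0,0]]]'; python3 go.py .5753 -.2438 .055
```

```text
time: 33.05
tcp_pos: [0.5761, -0.2455, 0.069]
eef_rot: [1.615, 2.692, 0.0]
ft_force: [-0.1, -0.6, -1.0]
opening: 0.0272
grip_force: 20.0
yaw 28.07 shares [0.0031 0.0001 0.0233]
```

```bash
python3 -m handwheel '[[[-1,0.002,0,0.01,0],[-1,0,0,0.007,0],[-1,0,0,0,0],[-1,0,0,0,0]]]';python3 -m handwheel '[[[-1,0,0,0.005,0],[-1,0,0,0.002,0],[-1,0,0,0,0],[-1,0,0,0,0]]]'
```

```text
time: 33.55
tcp_pos: [0.5744, -0.244, 0.0568]
eef_rot: [-1.617, -2.694, -0.0]
ft_force: [-0.1, 0.3, -0.2]
opening: 0.0273
grip_force: 20.0
time: 34.05
tcp_pos: [0.5752, -0.2443, 0.0541]
eef_rot: [1.616, 2.692, 0.0]
ft_force: [-0.8, 1.1, 7.7]
opening: 0.0271
grip_force: 20.0
```

```bash
python3 -m handwheel '[[[0.0,0,0,0,0],[0.0,0,0,0,0],[0.0,0,0,-0.03,0],[0.0,0,0,-0.09,0],[0.0,0,0,-0.09,0],[0.0,0.03,0.03,-0.01,0],[0.0,0.08,0.07,0,0],[0.0,0.08,0.07,0,0],[0.0,0.08,0.07,0,0.008],[0.0,0.08,0.07,0,0.008]]]'; python3 -m handwheel '[[[0,0.05,0.05,0,0],[0,0.03,0.02,0,0],[0,0,0,0,0],[0,0,0,0,0]]]'; python3 go.py .6548 .096 .006
python3 - <<'E'
from h import *
p,d=robot.capture('scene');cv2.imwrite('pics/p5.png',np.hstack([cv2.resize(p[150:270,330:450],(400,400),interpolation=cv2.INTER_CUBIC),cv2.resize(p[220:340,330:450],(400,400),interpolation=cv2.INTER_CUBIC)]))
E
```

```text
time: 35.3
tcp_pos: [0.6399, 0.0256, 0.1864]
eef_rot: [1.65, 2.671, 0.001]
ft_force: [0.8, -0.4, -0.1]
opening: 0.0463
grip_force: 0.0
time: 35.8
tcp_pos: [0.6553, 0.0839, 0.185]
eef_rot: [1.652, 2.672, -0.001]
ft_force: [0.6, -0.8, 0.3]
opening: 0.0465
grip_force: 0.0
yaw 26.56 shares [0.0186 0.0085 0.2983]
```

View pics/p5.png

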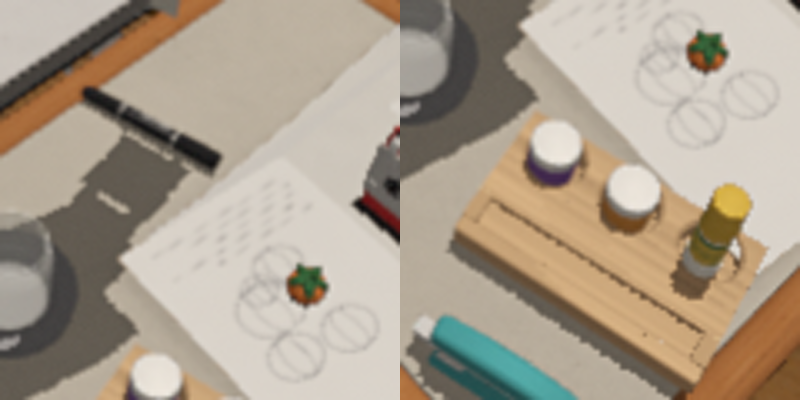

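The glue stands in the far well (right panel 715,235). The pen lies clear at left panel (85,95)–(218,162). I'll go down on its middle.

```bash
python3 -m handwheel '[[[0,0.018,0.007,0.08,0],[0,0,0,0.09,0],[0,0,0,0.08,0],[0,0,0,0.03,0],[0,0,0,0,0],[0,0,0,0,0]]]'; python3 go.py .6548 .096 .006
```

```text
time: 36.6
tcp_pos: [0.6564, 0.0966, 0.0197]
eef_rot: [1.649, 2.67, 0.004]
ft_force: [0.4, 0.3, 1.0]
opening: 0.0466
grip_force: 0.0
yaw 26.59 shares [ 0.0003 -0.0029  0.0228]
```

```bash
python3 -m handwheel '[[[0,0,-0.003,0.01,0],[0,0,0,0.006,0],[0,0,0,0,0],[0,0,0,0,0]]]'; python3 go.py .6548 .096 .006
```

```text
time: 37.1
tcp_pos: [0.6527, 0.0962, 0.0072]
eef_rot: [1.65, 2.673, -0.0]
ft_force: [-1.0, -0.6, 0.1]
opening: 0.0465
grip_force: 0.0
yaw 26.63 shares [-0.0018  0.003   0.002 ]
```

```bash
python3 -m handwheel '[[[0,-0.001,0.003,0.002,0],[0,0,0,0,0],[-1,0,0,0,0],[-1,0,0,0,0],[-1,0,0,0,0],[-1,0,0,0,0],[-1,0,0,0,0]]]' 20; python3 -m handwheel '[[[-1,0,0,-0.03,0],[-1,0,0,-0.06,0],[-1,0,0,-0.06,0],[-1,0,0,0,0],[-1,0,0,0,0]]]'; python3 go.py .4887 -.2185 .1
python3 - <<'E'
from h import *
p,d=robot.capture('scene');q,d=robot.capture('top');cv2.imwrite('pics/p6.png',np.hstack([cv2.resize(p[120:240,310:430],(400,400),interpolation=cv2.INTER_CUBIC),cv2.resize(q[70:170,290:390],(400,400),interpolation=cv2.INTER_CUBIC)]))
E
```

```text
time: 37.98
tcp_pos: [0.6546, 0.0964, 0.006]
eef_rot: [1.65, 2.673, 0.0]
ft_force: [0.4, -0.1, -0.4]
opening: 0.0149
grip_force: 19.9
time: 38.6
tcp_pos: [0.6546, 0.0964, 0.0963]
eef_rot: [1.65, 2.673, 0.0]
ft_force: [-0.4, -0.6, 0.0]
opening: 0.0147
grip_force: 19.9
yaw 26.62 shares [-0.3453 -0.4824 -0.0064]
```

View pics/p6.png

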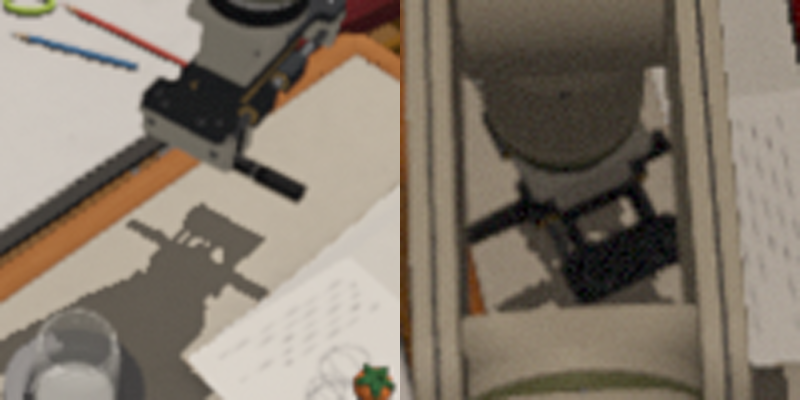

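The pen is held level, at left panel (240,170)–(300,190). I'll carry it high to the groove.

```bash
python3 -m handwheel '[[[-1,0,0,-0.08,0],[-1,0,0,-0.08,-0.0165],[-1,-0.04,-0.05,0,0],[-1,-0.06,-0.08,0,0],[-1,-0.06,-0.08,0,0],[-1,-0.06,-0.08,0,0],[-1,-0.06,-0.08,0,0],[-1,-0.05,-0.08,0,0],[-1,0,0,0,0],[-1,0,0,0,0]]]'; python3 go.py .4893 -.219 .1
```

```text
time: 39.95
tcp_pos: [0.5094, -0.205, 0.191]
eef_rot: [-1.616, -2.692, -0.001]
ft_force: [-0.3, 0.3, -0.5]
opening: 0.0148
grip_force: 19.9
yaw 28.05 shares [-0.0051 -0.0404  0.1516]
```

```bash
python3 -m handwheel '[[[-1,-0.005,-0.04,0.0,0],[-1,0,0,0.09,0],[-1,0,0,0.09,0],[-1,0,0,0.04,0],[-1,0,0,0,0],[-1,0,0,0,0]]]'; python3 go.py .4893 -.219 .029
python3 - <<'E'
from h import *
p,d=robot.capture('scene');cv2.imwrite('pics/p7.png',cv2.resize(p[220:340,330:450],(600,600),interpolation=cv2.INTER_CUBIC))
E
```

```text
time: 40.7
tcp_pos: [0.4912, -0.2189, 0.0612]
eef_rot: [1.613, 2.694, 0.0]
ft_force: [0.1, -1.2, 1.0]
opening: 0.0147
grip_force: 19.9
yaw 28.19 shares [ 0.0015 -0.0029  0.0536]
```

View pics/p7.png

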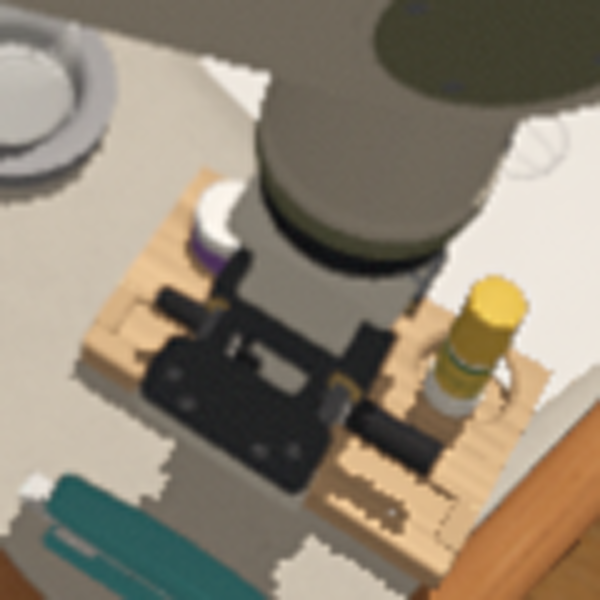

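The pen hangs over the groove, at (160,300)–(435,460). I'll lower it.

```bash
python3 -m handwheel '[[[-1,0.0015,-0.0015,0.03,0],[-1,0,0,0.012,0],[-1,0,0,0,0],[-1,0,0,0,0]]]'; python3 go.py .4893 -.219 .028
```

```text
time: 41.25
tcp_pos: [0.4888, -0.2191, 0.0348]
eef_rot: [1.616, 2.694, 0.0]
ft_force: [-0.4, -0.9, -0.1]
opening: 0.0146
grip_force: 19.9
yaw 28.09 shares [-0.0002  0.0009  0.0114]
```

```bash
python3 -m handwheel '[[[-1,0,0.0006,0.005,0],[-1,0,0,0.004,0],[-1,0,0,0,0],[-1,0,0,0,0]]]'; python3 go.py .4893 -.219 .027
```

```text
time: 41.75
tcp_pos: [0.4891, -0.2189, 0.0294]
eef_rot: [1.616, 2.694, -0.0]
ft_force: [-0.5, -0.3, 0.4]
opening: 0.0148
grip_force: 19.9
yaw 28.1 shares [-0.0003  0.0003  0.0039]
```

```bash
python3 -m handwheel '[[[-1,0,0,0.0025,0],[-1,0,0,0,0],[-1,0,0,0,0]]]'; python3 -m handwheel '[[[-0.4,0,0,0,0],[-0.4,0,0,0,0],[-0.4,0,0,-0.005,0],[0,0,0,-0.03,0],[0,0,0,-0.09,0],[0,0,0,-0.09,0],[0,0.08,0,-0.08,0],[0,0.09,0,0,0],[0,0.09,0,0,0],[0,0.09,0,0,0]]]'; python3 -m handwheel '[[[0,0.09,0,0,0],[0,0.09,0,0,0],[0,0.09,0,0,0],[0,0,0,0,0],[0,0,0,0,0],[0,0,0,0,0],[0,0,0,0,0]]]'
python3 - <<'E'
from h import *
p,d=robot.capture('scene');q,d=robot.capture('top');cv2.imwrite('pics/p8.png',np.hstack([cv2.resize(p[190:340,300:450],(400,400),interpolation=cv2.INTER_CUBIC),cv2.resize(q[120:250,340:500],(400,400),interpolation=cv2.INTER_CUBIC)]))
C=pt('top',[[424,189],[440,182],[455,175],[470,168],[418,177],[440,168],[462,155]],[d[189,424],d[182,440],d[175,455],d[168,470],d[177,418],d[168,440],d[155,462]]);print(C.round(4))
E
```

```text
time: 42.12
tcp_pos: [0.4891, -0.2189, 0.0278]
eef_rot: [-1.615, -2.694, 0.0]
ft_force: [0.2, 1.0, -1.6]
opening: 0.0146
grip_force: 19.9
time: 43.38
tcp_pos: [0.3913, -0.0358, 0.2026]
eef_rot: [1.615, 2.692, 0.001]
ft_force: [0.9, 1.5, 1.2]
opening: 0.0465
grip_force: 0.0
time: 44.25
tcp_pos: [0.316, 0.1049, 0.2011]
eef_rot: [-1.619, -2.692, 0.0]
ft_force: [-0.2, -0.3, 0.6]
opening: 0.0462
grip_force: 0.0
[[ 0.4829 -0.1449  0.0261]
 [ 0.5018 -0.1866  0.027 ]
 [ 0.5204 -0.2256  0.0293]
 [ 0.5398 -0.2658  0.0275]
 [ 0.5107 -0.1255  0.0502]
 [ 0.5346 -0.1818  0.0518]
 [ 0.5633 -0.2308  0.084 ]]
```

View pics/p8.png

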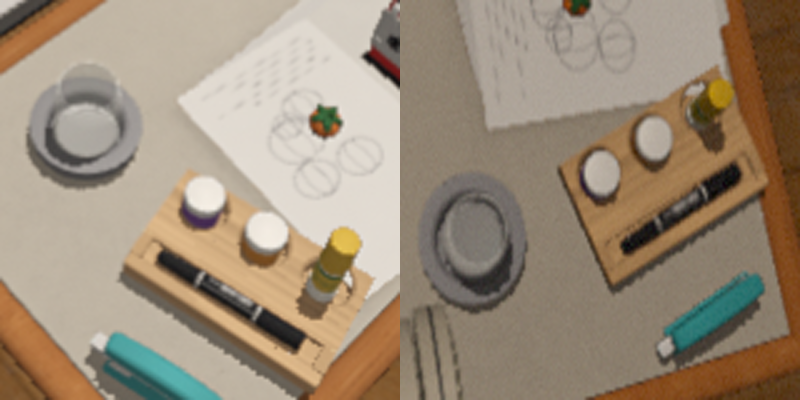

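Both views show all five items in place: jar in the base, pots in the two near wells, glue in the far well, pen in the groove. The stapler and pumpkin are untouched. One last check that the pen lies flat, then I'll hand in.

```bash
python3 - <<'E'
from m import *
q,d=robot.capture('top');g=cv2.cvtColor(q,cv2.COLOR_BGR2GRAY);C=cloud('top',d)
P=C[(g<60)&(u>424)&(u<478)&(v>170)&(v<204)&(C[...,2]>.03)&(C[...,2]<.05)]
A=np.c_[P[:,1],np.ones(len(P))];print(len(P),np.linalg.lstsq(A,P[:,2],rcond=None)[0],np.percentile(P[:,2],[10,50,90]),P[:,1].min(),P[:,1].max())
E
```

```text
219 [-0.0228  0.0305] [0.0319 0.0353 0.039 ] -0.2764061486278666 -0.154357021892634
```

```bash
python3 -c "
from station import robot
print(robot.sign_off())"
```

```text
the job is handed in; nothing more can be done
None
```

I've handed the job in at about 44 s of the 136 s allowed: the last pictures show the jar in the base, a pot in each of the two near wells, the glue stick in the far well and the pen flat in the groove. The stapler, pumpkin, cat and look-alike pots were never touched.

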